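Set and lock the hold-down stop on a pickle crock

TASK

On the hold-down stand, push the stop rod down by its black knob until its sprung orange foot presses gently on the crock's white lid - not so hard that the ceramic cracks - and then press the red cam lever all the way down so that the rod is locked there. Leave the crock where it stands, do not disturb the sauce bottle, the bowl or the spice jar, and let go of everything.

Things in the scene. Friction and masses are not known exactly. Their poses are not given: they have to be found in the camera images.
- stand: grey and blue hold-down stand bolted to the counter. Origin on the counter surface, on the rod's vertical axis. Dark base plate 140 x 210 mm, 12 mm thick. Square grey post (24 mm) 108 mm to local -y, 202 mm high; an arm runs from it along local +y to the blue guide block (44 x 46 mm, top at z = 205 mm) round the rod. The red cam lever is on the block's local +y side. Local z is up
- knob_top (a point): centre of the flat top of the round black knob (38 mm across, 25 mm high) on the rod's upper end; it lies on the rod's vertical axis. Push it down from above: sliding the rod takes about 3 to 4 N (6 N of drag less the rod's own weight), the rod stays where it is left. Travel 63 mm from 305 mm height down
- rod (a joint): how far the rod has been lowered from its top position, m, 0 to 0.063; 0.023 to 0.049 when the foot meets the lid
- foot: round orange foot, 30 mm across, 8 mm thick, on a spring under the rod's lower end. Origin at the centre of its flat underside, which is 156 mm below knob_top when the spring is relaxed. The spring gives 6 N per mm, for 2 mm (12 N), then it is solid. The ceramic cracks if the foot presses with more than 13 N; 2 to 7 N is a good pressure. When the rod is let go, drag and weight hold at most about 8 N of it
- crock: brown round pickle crock with a blue band, 86 mm across, 85 mm high to its rim, standing loose on the base plate under the foot (0.9 kg). Origin at the centre of its underside. Its white ceramic drop-in lid, 64 mm across with a flat top, stands on what it presses: its top is anywhere from 3 to 29 mm above the rim, different each time and not reported, so the touch must be felt. The lid does not yield
- clamp_grip (a point): point on the centre line of the red cam lever's handle, 75 mm out from its pivot (handle 22 mm wide, 12 mm thick, from 26 to 94 mm out from the pivot; push on its upper side). The pivot is horizontal, along the stand's local x, at local y = +38 mm, z = 190 mm; the lever points to local +y and upwards when open
- clamp (a joint): angle of the red lever, rad: 0 = fully open, handle 55 deg (0.96 rad) above level; 0.96 = level; 1.05 = the end stop, slightly below level. It stays where it is left. Pressing it at the grip point takes about 2.5 N at first; from about 0.65 rad the cam bites and it takes more, about 5 N at the end stop, and it eases back by about 0.01 rad when let go; the rod is locked from 0.95 on. At the end stop it goes no further
- sauce: amber sauce bottle with red cap, 56 mm across, 170 mm high, origin at the centre of its underside; leave it alone
- bowl: white rice bowl, 110 mm across, 50 mm high, origin at the centre of its underside; leave it alone
- spice: green spice jar, 42 mm across, 85 mm high, origin at the centre of its underside; leave it alone
Things that resemble listed ones, but are neither listed nor needed, are in the scene too. Leave any green, turquoise or yellow look-alike of the crock alone.

How it is judged:
By the outcome, as a careful person would: the job done as asked, in the order asked, and still so for the second after the job is handed in, with the robot touching nothing.
It also fails if it takes over 61 s, if anything falls off the work surface, if the arm or the gripper's body presses on something with over 40 N, if the wrist force passes 120 N, or if a joint passes its speed limit or range.

ROBOT

A 6-joint arm with a two-finger parallel gripper is mounted at the origin on the work surface. World frame = base frame: x ahead of the robot, y to its left, z up, the work surface at z = 0. Lengths are in m, angles in rad, forces in N, time in s.
With the tool pointing down it reaches from about 0.325 to 0.775 m from the base axis. Payload 5.5 kg.
Tool frame: the origin (TCP) lies on the front face of the gripper's body, between the roots of the fingers; the fingertips stand 80 mm ahead of it and the grasp point (between the pads) lies 61 mm ahead of it; y points along the fingers, x is the direction in which the jaws open and shut, and the axes are right-handed (so a half turn about y gives the same grasp; the last joint's range is limited). The gripper opens to 88 mm and grips with 3 to 60 N. Pads are 20 mm wide; open, the fingers measure 115 mm over their backs; the gripper's body (75 mm by 178 mm) begins 61 mm behind the grasp point.
Start: joints at [1.167, 0.091, 1.231, -0, 1.82, -0.057], TCP at [0.204, 0.564, 0.303] pointing down, gripper open.
Joint ranges: [-2.87, 2.87], [-0.86, 2.18], [0.17, 2.46], [-1.51, 4.65], [0.06, 2.69], [-2.65, 2.65]. Speed limits (rad/s): [2.57, 2.57, 3.01, 3.14, 3.14, 3.14].

INTERFACE

Orientations are given as a unit quaternion [w, x, y, z].
In Python, from plant import arm, optics gives the robot as it stands.
- The arm moves only by the shell command python3 -m crank 'ROWS' [OPENING] [FORCE]. ROWS is JSON, a list of rows, each an object of numbers: "tx", "ty", "tz": the shift along the tool's x, y, z in mm; "wx", "wy", "wz": the turn, a rotation vector about the tool's x, y, z in rad. A call has 1 to 10 rows; each row shifts and turns the commanded pose from where the row before left it, along the tool's axes as they then stand; what a row does not reach is not made up. A row lasts 1/12 s, in which the tool goes at most 41.7 mm and 7.16 degrees, less where a joint would pass 70% of its speed; a pose out of reach is approached as far as the arm can. A call is refused whole if a number of a shift passes 41.7 or a number of a turn 0.125, either way. A call with a gripper value outside its range is refused whole. OPENING is the closure in counts, from 0 (fully open) to 255 (shut), set as the call begins (- or left out, the last holds). The fingers move at their own pace and stop on an object; FORCE is the grip in N (left out, the last holds). Time passes only in rows, so rows that do not move let the fingers close. It gives the time, the measured TCP pose, the force and the opening at its end, in the units of the state.
- arm.observe(): the state, without advancing time (a new reading comes with each control period).
- optics.capture(name): name is "side" or "top"; returns (picture, depth): 400x640x3 uint8, red, green, blue; 400x640 float32, m along the optical axis (not along the pixel's ray), 0 where there is no reading.
- optics.camera_model(name): a dict with "intrinsics" (3x3 intrinsics, pixels), "R" (3x3) and "t" (3): a world point X has camera coordinates R X + t. Camera axes: x right, y down, z forward; pixel columns grow to the right and rows downward; lengths in m; the calibration is good to about 2 mm. A picture is of the moment at which its call begins. camera_model takes no time and is no camera call.
- arm.close_job(): hands the job in, once; it reports no verdict.
The state is a dict: "time": time; "joints": joint angles; "joint_vel": joint speeds; "joint_torque": joint torques, N m; "tool_pos": TCP position; "ee_rot": TCP orientation; "contact_force": force on the tool from outside, world axes, zero at the start; "ft_torque": the same for the moment, N m; "grip_width": finger opening in m.
Only numpy, scipy, OpenCV 4.12 (cv2) and the standard library are available. Lean on these libraries where they do the work, as an engineer would, in place of code of your own. Each camera call takes 0.05 s, during which the arm holds its last target.

## Working session

There is one attempt and no reset: what is moved stays moved. The work goes in short steps, Python scripts to look and compute and a shell command to move; the robot and the scene stay as the last step left them, time stands still between calls to the robot, and variables do not carry over. Pictures are saved under pics/ and viewed, and the job is handed in when it is done.

```bash
ls; mkdir -p pics
cat > h.py <<'E'
import numpy as np,cv2
from plant import arm,optics
def cap(n,f):
    p,d=optics.capture(n); cv2.imwrite('pics/'+f+'.png',p[:,:,::-1]); np.savez('pics/'+f+'.npz',p=p,d=d); return p,d
def w(n,u,v,d):
    m=optics.camera_model(n);K=np.array(m['intrinsics']);R=np.array(m['R']);t=np.array(m['t'])
    u=np.atleast_1d(u);v=np.atleast_1d(v);d=np.atleast_1d(d)
    c=(np.linalg.inv(K)@np.stack([u,v,np.ones(len(u))]))*d
    return (R.T@(c-t[:,None])).T
E
python3 - <<'E'
from h import *
print(arm.observe())
cap('side','s0');cap('top','t0')
for n in('side','top'):
    m=optics.camera_model(n);print(n,m['intrinsics'],-np.array(m['R']).T@np.array(m['t']),np.round(m['R'],3))
E
```

```text
pics
{'time': 0.0, 'joints': array([ 1.16731798e+00,  9.18487126e-02,  1.23187652e+00,  9.27809861e-06,
        1.81976222e+00, -5.66942764e-02]), 'joint_vel': array([-0.00021691,  0.00131125,  0.0009663 , -0.00070302,  0.00236551,
        0.00040695]), 'joint_torque': array([-6.90641318e-04, -4.46463668e+01, -4.06440961e+01,  6.97804405e-02,
        2.97615677e-02, -1.89010334e-04]), 'tool_pos': array([0.20386897, 0.56416137, 0.30151808]), 'ee_rot': array([-0.57841366,  0.57911463,  0.40566991, -0.40681176]), 'contact_force': array([ 0.21195826, -0.95228474,  0.37938268]), 'ft_torque': array([ 0.02296857, -0.0250243 ,  0.00551873]), 'grip_width': 0.08784921001483176}
side [[509.34864604   0.         324.32846639]
 [  0.         509.34864604 196.82244365]
 [  0.           0.           1.        ]] [-0.33787902 -0.95609483  1.15239485] [[ 0.748 -0.664  0.018]
 [-0.393 -0.464 -0.794]
 [ 0.535  0.586 -0.608]]
top [[500.61205256   0.         316.57879096]
 [  0.         500.61205256 198.63147787]
 [  0.           0.           1.        ]] [ 0.29135095 -0.01034567  1.43433227] [[-0.015 -1.    -0.001]
 [-0.98   0.015 -0.199]
 [ 0.199 -0.002 -0.98 ]]
```

View pics/s0.png

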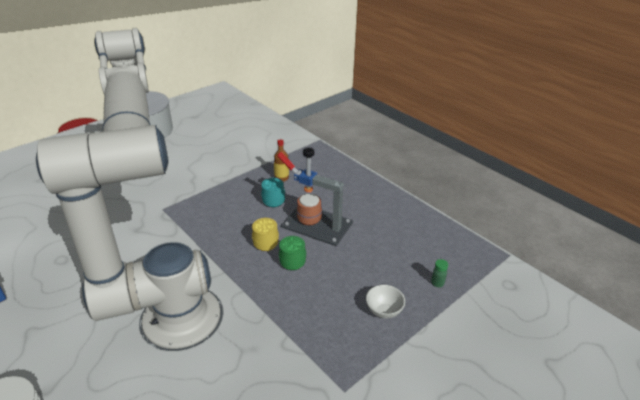

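View pics/t0.png

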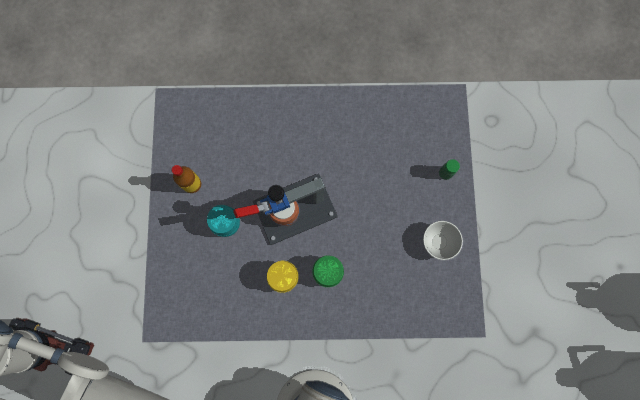

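The side view shows the stand near (315,200), with its black knob at (309,153), red lever at (287,160) and the sauce bottle at (281,160). In the top view the knob is at (277,192), the lever at (247,211) and the post end at (322,184). Next I'll measure these.

```bash
python3 - <<'E'
from h import *
def load(f): z=np.load('pics/'+f+'.npz');return z['p'],z['d']
for n,f,boxes in(('side','s0',{'knob':(300,145,318,162),'lever':(274,146,300,178),'post':(325,178,345,235),'sauce':(272,137,292,182)}),('top','t0',{'knob':(266,182,288,202),'lever':(232,200,270,220),'post':(290,175,328,205),'sauce':(170,162,205,195),'teal':(205,203,243,238)})):
    p,d=load(f);hsv=cv2.cvtColor(p,cv2.COLOR_RGB2HSV)
    for k,(a,b,c,e) in boxes.items():
        H=hsv[b:e,a:c].astype(int)
        h,s,v=H[...,0],H[...,1],H[...,2]
        if k=='knob': m=v<45
        elif k=='lever': m=((h<8)|(h>172))&(s>150)
        elif k=='post': m=(s<60)&(v>85)
        elif k=='sauce': m=(s>150)&((h<30)|(h>172))
        else: m=(s>120)&(h>80)&(h<100)
        vv,uu=np.nonzero(m);vv+=b;uu+=a
        P=w(n,uu,vv,d[vv,uu]);ok=(d[vv,uu]>0)&(P[:,2]>.02)
        P=P[ok];print(n,k,ok.sum(),'px',uu.mean().round(1),vv.mean().round(1),'med',np.median(P,0).round(3),'lo',np.percentile(P,3,0).round(3),'hi',np.percentile(P,97,0).round(3))
        if k=='knob':
            q=P[P[:,2]>np.percentile(P[:,2],95)-.006];print('  topface',len(q),q.mean(0).round(4),np.ptp(q,0).round(3))
        if k in('lever','post'):
            c=P.mean(0);U,S,V=np.linalg.svd(P-c);print('  axis',V[0].round(3))
            if k=='post':
                q=P[P[:,2]>.19];
                if len(q)>3: V=np.linalg.svd(q[:,:2]-q[:,:2].mean(0))[2];print('  top',q.mean(0).round(3),V[0].round(3),np.percentile(q,3,0).round(3),np.percentile(q,97,0).round(3))
        if k=='lever':
            np.set_printoptions(suppress=True);i=np.argsort(P[:,2]);print(P[i[::max(1,len(i)//10)]].round(3).tolist())
E
for f in s0 t0; do python3 - <<E
import cv2
i=cv2.imread('pics/$f.png')
i=i[130:250,250:360] if '$f'=='s0' else i[160:250,160:345]
cv2.imwrite('pics/z$f.png',cv2.resize(i,None,fx=4,fy=4,interpolation=cv2.INTER_CUBIC))
E
done
```

```text
side knob 68 px 307.9 152.3 med [0.529 0.076 0.296] lo [0.518 0.063 0.284] hi [0.544 0.09  0.301]
  topface 41 [0.5326 0.0778 0.2978] [0.03  0.031 0.006]
side lever 110 px 284.6 159.6 med [0.503 0.162 0.236] lo [0.489 0.136 0.211] hi [0.518 0.185 0.254]
  axis [ 0.444  0.759 -0.477]
[[0.614, 0.344, 0.104], [0.505, 0.136, 0.219], [0.502, 0.159, 0.224], [0.502, 0.158, 0.228], [0.512, 0.15, 0.232], [0.495, 0.165, 0.236], [0.506, 0.163, 0.24], [0.498, 0.168, 0.245], [0.507, 0.169, 0.248], [0.496, 0.17, 0.252]]
side post 484 px 335.1 199.5 med [ 0.57  -0.021  0.152] lo [ 0.554 -0.031  0.031] hi [0.592 0.019 0.205]
  axis [-0.033  0.137  0.99 ]
  top [ 0.57  -0.004  0.2  ] [ 0.37  -0.929] [ 0.552 -0.03   0.191] [0.589 0.027 0.207]
side sauce 259 px 281.6 159.7 med [0.602 0.331 0.162] lo [0.49  0.141 0.03 ] hi [0.632 0.357 0.253]
top knob 195 px 275.5 192.9 med [0.537 0.083 0.297] lo [0.523 0.067 0.289] hi [0.554 0.097 0.301]
  topface 149 [0.539  0.0821 0.2982] [0.035 0.035 0.011]
top lever 209 px 245.9 210.7 med [0.508 0.159 0.238] lo [0.493 0.135 0.214] hi [0.522 0.183 0.256]
  axis [-0.284  0.712  0.641]
[[0.506, 0.138, 0.21], [0.505, 0.139, 0.217], [0.519, 0.151, 0.223], [0.508, 0.148, 0.227], [0.505, 0.147, 0.231], [0.5, 0.156, 0.235], [0.501, 0.158, 0.241], [0.503, 0.167, 0.245], [0.495, 0.169, 0.249], [0.495, 0.183, 0.252], [0.501, 0.18, 0.255]]
top post 383 px 306.7 185.8 med [0.567 0.015 0.202] lo [ 0.544 -0.026  0.196] hi [0.59  0.053 0.208]
  axis [ 0.383 -0.887  0.257]
  top [0.568 0.013 0.203] [ 0.399 -0.917] [ 0.544 -0.027  0.198] [0.59  0.053 0.208]
top sauce 505 px 186.1 178.6 med [0.622 0.341 0.113] lo [0.605 0.324 0.03 ] hi [0.647 0.365 0.173]
top teal 789 px 222.4 220.6 med [0.509 0.245 0.085] lo [0.476 0.209 0.044] hi [0.548 0.282 0.09 ]
```

View pics/zs0.png

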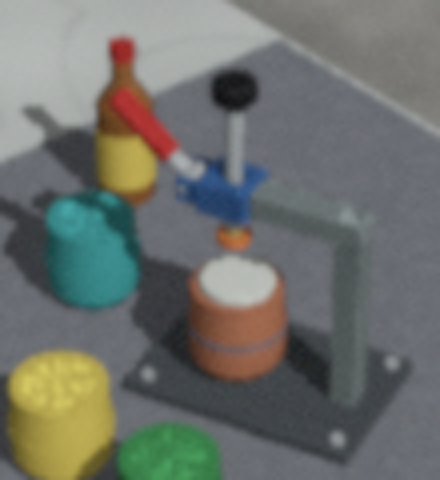

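View pics/zt0.png

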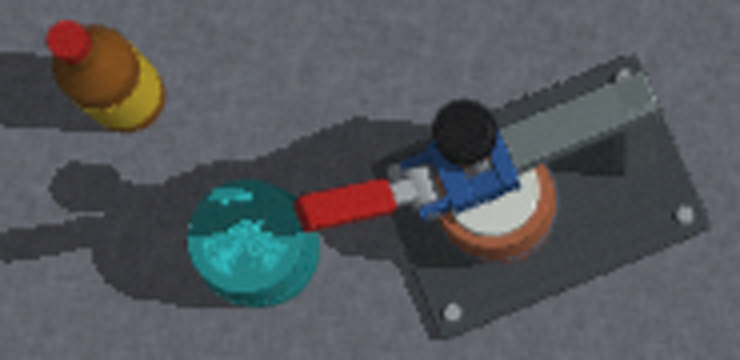

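The crop shows the rod raised, with its knob at about (309,152) and the orange foot at (308,190) clear of the white lid at (309,200). The teal look-alike is under and beyond the lever end. I'll use the depth to estimate the lid height and narrow the slow search, then work out the tool axes.

Run:
```python
from h import *
from scipy.spatial.transform import Rotation as Ro
def load(f): z=np.load('pics/'+f+'.npz');return z['p'],z['d']
for n,f,(a,b,c,e) in(('side','s0',(296,190,322,208)),('top','t0',(266,200,302,226))):
    p,d=load(f);hsv=cv2.cvtColor(p,cv2.COLOR_RGB2HSV)[b:e,a:c].astype(int)
    for k,m in(('lid',(hsv[...,1]<50)&(hsv[...,2]>150)),('crock',(hsv[...,1]>90)&((hsv[...,0]<15)|(hsv[...,0]>172))),('foot',(hsv[...,1]>190)&((hsv[...,0]<15)))):
        vv,uu=np.nonzero(m);vv+=b;uu+=a;P=w(n,uu,vv,d[vv,uu]);P=P[d[vv,uu]>0]
        if len(P):print(n,k,len(P),'med',np.median(P,0).round(4),'lo',np.percentile(P,5,0).round(4),'hi',np.percentile(P,95,0).round(4))
p,d=load('s0');hsv=cv2.cvtColor(p,cv2.COLOR_RGB2HSV)
m=(hsv[182:192,300:318,1]>150)&(hsv[182:192,300:318,0]<20);vv,uu=np.nonzero(m);vv+=182;uu+=300
P=w('side',uu,vv,d[vv,uu]);print('foot',P.round(3).tolist())
s=arm.observe();q=s['ee_rot'];M=Ro.from_quat([q[1],q[2],q[3],q[0]]).as_matrix();print(M.round(3))
ys=np.array([-.385,.923]);rod=np.array([.5375,.082]);xs=np.array([ys[1],-ys[0]])
print('tool x heading deg',np.degrees(np.arctan2(M[1,0],M[0,0])),'stand x',np.degrees(np.arctan2(xs[1],xs[0])))
d=np.r_[rod,0.40]-s['tool_pos'];print('d world',d,'tool mm',M.T@d*1000)
for P in([.502,.159,.228],[.508,.159,.238],[.498,.183,.255]):
    r=np.array(P[:2])-rod;print('lever local',r@xs,r@ys)
```

```text
side lid 183 med [0.5353 0.0737 0.1043] lo [0.5108 0.0515 0.0981] hi [0.5608 0.1028 0.1086]
side crock 80 med [0.525  0.0685 0.097 ] lo [0.4997 0.0402 0.0743] hi [0.5649 0.1119 0.1486]
top lid 172 med [0.5252 0.0709 0.1041] lo [0.5131 0.0507 0.0995] hi [0.5454 0.1114 0.1979]
top crock 203 med [0.5119 0.0647 0.0941] lo [0.5015 0.0401 0.0656] hi [0.5489 0.1101 0.1007]
foot [[0.529, 0.089, 0.149], [0.528, 0.082, 0.153], [0.539, 0.07, 0.155], [0.523, 0.082, 0.152], [0.525, 0.079, 0.153], [0.526, 0.076, 0.153], [0.535, 0.076, 0.15], [0.536, 0.072, 0.151], [0.541, 0.072, 0.149], [0.524, 0.078, 0.149], [0.528, 0.078, 0.148], [0.525, 0.069, 0.154], [0.532, 0.073, 0.148], [0.533, 0.068, 0.151]]
[[ 0.34  -0.001 -0.94 ]
 [ 0.94  -0.002  0.34 ]
 [-0.002 -1.     0.   ]]
tool x heading deg 70.13025348775948 stand x 22.64190009021729
d world [ 0.33361263 -0.48216397  0.09838898] tool mm [-340.24476008  -97.81613303 -477.62472201]
lever local -0.003121499999999975 0.0847385
lever local 0.0024165000000000263 0.0824285
lever local 0.002426500000000012 0.10843049999999999
```

The knob and rod axis come out at (0.538, 0.082), and stand +y is heading 112.6°. The lever measures 82–108 mm out on local y, which fits. The lid top is at about 0.104, so touch is expected at rod ≈ 0.045, with the knob top at about 0.26. The tool y axis points down. Next I'll raise, turn and close the fingers.

```bash
R='x'; python3 -m crank '[{"ty":-15,"wy":0.118},{"ty":-15,"wy":0.118},{"ty":-15,"wy":0.118},{"ty":-15,"wy":0.118},{"ty":-15,"wy":0.118},{"ty":-15,"wy":0.118},{"ty":-15,"wy":0.121},{"ty":0}]' 255 20
python3 -m crank '[{"tx":8,"tz":-38},{"tx":8,"tz":-38},{"tx":8,"tz":-38},{"tx":8,"tz":-38},{"tx":8,"tz":-38},{"tx":8,"tz":-38},{"tx":8,"tz":-38},{"tx":8,"tz":-38},{"tx":8,"tz":-38},{"tx":8,"tz":-38}]'
cat >> h.py <<'E'
from scipy.spatial.transform import Rotation as Ro
ys=np.array([-.385,.923]);rod=np.array([.5375,.082]);xs=np.array([ys[1],-ys[0]])
def to(P):
    s=arm.observe();q=s['ee_rot'];M=Ro.from_quat([q[1],q[2],q[3],q[0]]).as_matrix()
    print('t',s['time'],'tcp',s['tool_pos'].round(4),'F',s['contact_force'].round(2));print('heading x',np.degrees(np.arctan2(M[1,0],M[0,0])).round(2),'tilt',M[:,1].round(4))
    print('tool mm',(M.T@(np.array(P)-s['tool_pos'])*1000).round(1))
E
python3 -c "
from h import *
to([.5375,.082,.4])"
```

```text
t 0.1 tcp [0.2039 0.5642 0.3016] F [ 1.29 -0.74 -0.11]
heading x 70.13 tilt [-7.0e-04 -1.6e-03 -1.0e+00]
tool mm [-340.2  -97.8 -477.6]validation failed for argument at $[0]...
validation failed for argument at $[0]...
```

```bash
python3 -m crank '[{"tx":0,"ty":-15,"tz":0,"wx":0,"wy":0.118,"wz":0},{"tx":0,"ty":-15,"tz":0,"wx":0,"wy":0.118,"wz":0},{"tx":0,"ty":-15,"tz":0,"wx":0,"wy":0.118,"wz":0},{"tx":0,"ty":-15,"tz":0,"wx":0,"wy":0.118,"wz":0},{"tx":0,"ty":-15,"tz":0,"wx":0,"wy":0.118,"wz":0},{"tx":0,"ty":-15,"tz":0,"wx":0,"wy":0.118,"wz":0},{"tx":0,"ty":-15,"tz":0,"wx":0,"wy":0.121,"wz":0}]' 255 20
```

```text
time: 0.68
tool_pos: [0.2039, 0.5643, 0.4077]
ee_rot: [-0.693, 0.694, 0.136, -0.137]
contact_force: [0.7, 1.0, 0.2]
grip_width: 0.0444
```

```bash
python3 -m crank '[{"tx":8,"ty":0,"tz":-38,"wx":0,"wy":0,"wz":0},{"tx":8,"ty":0,"tz":-38,"wx":0,"wy":0,"wz":0},{"tx":8,"ty":0,"tz":-38,"wx":0,"wy":0,"wz":0},{"tx":8,"ty":0,"tz":-38,"wx":0,"wy":0,"wz":0},{"tx":8,"ty":0,"tz":-38,"wx":0,"wy":0,"wz":0},{"tx":8,"ty":0,"tz":-38,"wx":0,"wy":0,"wz":0},{"tx":8,"ty":0,"tz":-38,"wx":0,"wy":0,"wz":0},{"tx":8,"ty":0,"tz":-38,"wx":0,"wy":0,"wz":0},{"tx":8,"ty":0,"tz":-38,"wx":0,"wy":0,"wz":0},{"tx":8,"ty":0,"tz":-38,"wx":0,"wy":0,"wz":0}]'
python3 -c "
from h import *
to([.5375,.082,.4])"
```

```text
time: 1.52
tool_pos: [0.4246, 0.2426, 0.4073]
ee_rot: [-0.693, 0.693, 0.139, -0.139]
contact_force: [1.0, -0.8, 0.7]
grip_width: 0.0007
t 1.5167 tcp [0.4246 0.2426 0.4073] F [ 0.99 -0.77  0.74]
heading x 22.64 tilt [-4.e-04 -1.e-04 -1.e+00]
tool mm [  42.4    7.3 -191.7]
```

```bash
python3 -m crank '[{"tx":7,"ty":0,"tz":-32,"wx":0,"wy":0,"wz":0},{"tx":7,"ty":0,"tz":-32,"wx":0,"wy":0,"wz":0},{"tx":7,"ty":0,"tz":-32,"wx":0,"wy":0,"wz":0},{"tx":7,"ty":0,"tz":-32,"wx":0,"wy":0,"wz":0},{"tx":7,"ty":0,"tz":-32,"wx":0,"wy":0,"wz":0},{"tx":7,"ty":0,"tz":-31,"wx":0,"wy":0,"wz":0},{"tx":0,"ty":7,"tz":0,"wx":0,"wy":0,"wz":0},{"tx":0,"ty":0,"tz":0,"wx":0,"wy":0,"wz":0},{"tx":0,"ty":0,"tz":0,"wx":0,"wy":0,"wz":0}]'
python3 - <<'E'
from h import *
to([.5375,.082,.4])
for n,f in(('side','s1'),('top','t1')):
    p,_=cap(n,f)
    c=p[100:220,250:360] if n=='side' else p[140:250,200:345]
    cv2.imwrite('pics/z'+f+'.png',cv2.resize(c[:,:,::-1],None,fx=4,fy=4,interpolation=cv2.INTER_CUBIC))
E
```

```text
time: 2.27
tool_pos: [0.536, 0.0845, 0.3997]
ee_rot: [0.694, -0.693, -0.138, 0.139]
contact_force: [-0.2, 0.4, -0.1]
grip_width: 0.0004
t 2.2667 tcp [0.536  0.0845 0.3997] F [-0.24  0.37 -0.06]
heading x 22.62 tilt [-2.e-03  2.e-04 -1.e+00]
tool mm [ 0.4 -0.3 -2.8]
```

View pics/zs1.png

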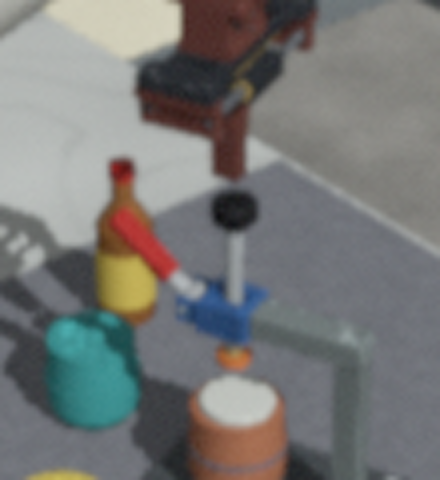

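View pics/zt1.png

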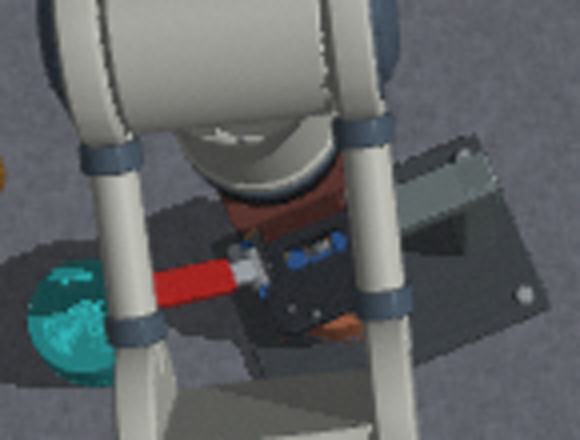

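The side crop shows the shut fingers, tip at (228,178) in the crop, just above the knob at (235,208) and in line with it. I'll start pushing.

```bash
python3 -m crank '[{"tx":0,"ty":4,"tz":-2,"wx":0,"wy":0,"wz":0},{"tx":0,"ty":4,"tz":0,"wx":0,"wy":0,"wz":0},{"tx":0,"ty":3,"tz":0,"wx":0,"wy":0,"wz":0},{"tx":0,"ty":2,"tz":0,"wx":0,"wy":0,"wz":0},{"tx":0,"ty":2,"tz":0,"wx":0,"wy":0,"wz":0},{"tx":0,"ty":2,"tz":0,"wx":0,"wy":0,"wz":0},{"tx":0,"ty":2,"tz":0,"wx":0,"wy":0,"wz":0},{"tx":0,"ty":2,"tz":0,"wx":0,"wy":0,"wz":0}]'
python3 -m crank '[{"tx":0,"ty":2,"tz":0,"wx":0,"wy":0,"wz":0},{"tx":0,"ty":2,"tz":0,"wx":0,"wy":0,"wz":0},{"tx":0,"ty":2,"tz":0,"wx":0,"wy":0,"wz":0}]'
```

```text
time: 3.03
tool_pos: [0.537, 0.0824, 0.3795]
ee_rot: [-0.693, 0.693, 0.139, -0.139]
contact_force: [-0.8, 0.3, 0.1]
grip_width: 0.0001
time: 3.28
tool_pos: [0.537, 0.0824, 0.3744]
ee_rot: [-0.693, 0.693, 0.139, -0.138]
contact_force: [1.1, -1.8, 4.2]
grip_width: 0.0004
```

```bash
python3 -m crank '[{"tx":0,"ty":2,"tz":0,"wx":0,"wy":0,"wz":0},{"tx":0,"ty":2,"tz":0,"wx":0,"wy":0,"wz":0},{"tx":0,"ty":2,"tz":0,"wx":0,"wy":0,"wz":0},{"tx":0,"ty":2,"tz":0,"wx":0,"wy":0,"wz":0},{"tx":0,"ty":2,"tz":0,"wx":0,"wy":0,"wz":0}]'
python3 -m crank '[{"tx":0,"ty":2,"tz":0,"wx":0,"wy":0,"wz":0},{"tx":0,"ty":1,"tz":0,"wx":0,"wy":0,"wz":0},{"tx":0,"ty":1,"tz":0,"wx":0,"wy":0,"wz":0},{"tx":0,"ty":1,"tz":0,"wx":0,"wy":0,"wz":0},{"tx":0,"ty":1,"tz":0,"wx":0,"wy":0,"wz":0}]'
python3 - <<'E'
from h import *
p,_=cap('side','s2')
cv2.imwrite('pics/zs2.png',cv2.resize(p[120:230,250:360,::-1],None,fx=5,fy=5,interpolation=cv2.INTER_CUBIC))
E
```

```text
time: 3.7
tool_pos: [0.5371, 0.0824, 0.3636]
ee_rot: [-0.693, 0.693, 0.139, -0.139]
contact_force: [-0.8, 0.4, 3.4]
grip_width: 0.0009
time: 4.12
tool_pos: [0.537, 0.0824, 0.3575]
ee_rot: [-0.693, 0.693, 0.139, -0.139]
contact_force: [0.1, -1.1, 3.3]
grip_width: 0.0009
```

View pics/zs2.png

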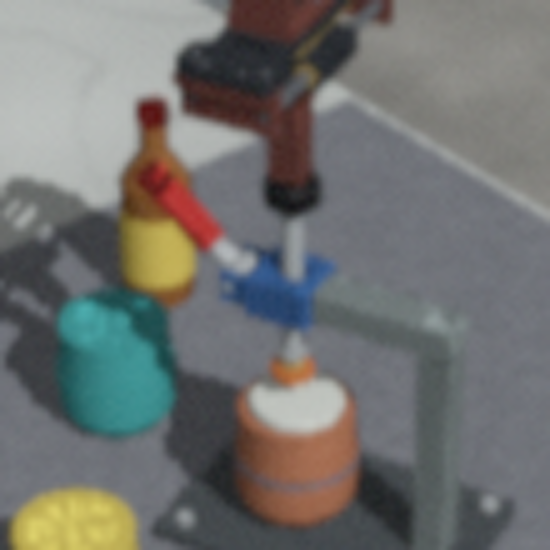

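The foot, at (293,378) in the crop, is still well above the lid centre at (298,405). Continuing.

```bash
python3 -m crank '[{"tx":0,"ty":1,"tz":0,"wx":0,"wy":0,"wz":0},{"tx":0,"ty":1,"tz":0,"wx":0,"wy":0,"wz":0},{"tx":0,"ty":1,"tz":0,"wx":0,"wy":0,"wz":0},{"tx":0,"ty":1,"tz":0,"wx":0,"wy":0,"wz":0},{"tx":0,"ty":1,"tz":0,"wx":0,"wy":0,"wz":0},{"tx":0,"ty":1,"tz":0,"wx":0,"wy":0,"wz":0}]'
python3 -m crank '[{"tx":0,"ty":0.5,"tz":0,"wx":0,"wy":0,"wz":0},{"tx":0,"ty":0.5,"tz":0,"wx":0,"wy":0,"wz":0},{"tx":0,"ty":0.5,"tz":0,"wx":0,"wy":0,"wz":0}]'
```

```text
time: 4.67
tool_pos: [0.537, 0.0824, 0.3515]
ee_rot: [0.693, -0.693, -0.139, 0.139]
contact_force: [-1.4, 2.5, 3.4]
grip_width: 0.0007
time: 4.92
tool_pos: [0.537, 0.0824, 0.3501]
ee_rot: [-0.693, 0.693, 0.139, -0.139]
contact_force: [0.5, -0.9, 3.7]
grip_width: 0.0006
```

Now 1 mm calls.

```bash
python3 -m crank '[{"tx":0,"ty":0.5,"tz":0,"wx":0,"wy":0,"wz":0},{"tx":0,"ty":0.5,"tz":0,"wx":0,"wy":0,"wz":0},{"tx":0,"ty":0.5,"tz":0,"wx":0,"wy":0,"wz":0},{"tx":0,"ty":0.5,"tz":0,"wx":0,"wy":0,"wz":0}]' | grep -E "pos|force"
python3 -m crank '[{"tx":0,"ty":0.5,"tz":0,"wx":0,"wy":0,"wz":0},{"tx":0,"ty":0.5,"tz":0,"wx":0,"wy":0,"wz":0},{"tx":0,"ty":0,"tz":0,"wx":0,"wy":0,"wz":0}]' | grep -E "pos|force"
```

```text
tool_pos: [0.5371, 0.0823, 0.3481]
contact_force: [0.5, -1.9, 3.8]
tool_pos: [0.5371, 0.0823, 0.347]
contact_force: [-0.3, 3.0, 2.9]
```

```bash
python3 -m crank '[{"tx":0,"ty":0.5,"tz":0,"wx":0,"wy":0,"wz":0},{"tx":0,"ty":0.5,"tz":0,"wx":0,"wy":0,"wz":0}]' | grep -E "pos|force"
```

```text
tool_pos: [0.537, 0.0824, 0.3461]
contact_force: [-0.4, 3.4, 2.9]
```

```bash
python3 -m crank '[{"tx":0,"ty":0.5,"tz":0,"wx":0,"wy":0,"wz":0},{"tx":0,"ty":0.5,"tz":0,"wx":0,"wy":0,"wz":0}]' | grep -E "pos|force"
```

```text
tool_pos: [0.537, 0.0824, 0.3451]
contact_force: [-0.5, 2.8, 4.2]
```

```bash
python3 -m crank '[{"tx":0,"ty":0.5,"tz":0,"wx":0,"wy":0,"wz":0},{"tx":0,"ty":0.5,"tz":0,"wx":0,"wy":0,"wz":0}]' | grep -E "pos|force"
```

```text
tool_pos: [0.537, 0.0824, 0.3441]
contact_force: [-0.8, 2.6, 3.9]
```

```bash
python3 -m crank '[{"tx":0,"ty":0.4,"tz":0,"wx":0,"wy":0,"wz":0},{"tx":0,"ty":0.4,"tz":0,"wx":0,"wy":0,"wz":0}]' | grep -E "pos|force"
```

```text
tool_pos: [0.537, 0.0824, 0.3433]
contact_force: [-1.1, 1.7, 4.2]
```

```bash
python3 -m crank '[{"tx":0,"ty":0.3,"tz":0,"wx":0,"wy":0,"wz":0},{"tx":0,"ty":0.3,"tz":0,"wx":0,"wy":0,"wz":0}]' | grep -E "pos|force"
```

```text
tool_pos: [0.537, 0.0824, 0.3427]
contact_force: [-1.0, 1.8, 3.1]
```

```bash
python3 -m crank '[{"tx":0,"ty":0.3,"tz":0,"wx":0,"wy":0,"wz":0},{"tx":0,"ty":0.3,"tz":0,"wx":0,"wy":0,"wz":0}]' | grep -E "pos|force"
```

```text
tool_pos: [0.537, 0.0824, 0.3421]
contact_force: [-1.0, 1.5, 4.0]
```

Run:
```python
from h import *
p,_=cap('side','s3')
cv2.imwrite('pics/zs3.png',cv2.resize(p[120:230,250:360,::-1],None,fx=5,fy=5,interpolation=cv2.INTER_CUBIC))
```

```text
(no output)
```

View pics/zs3.png

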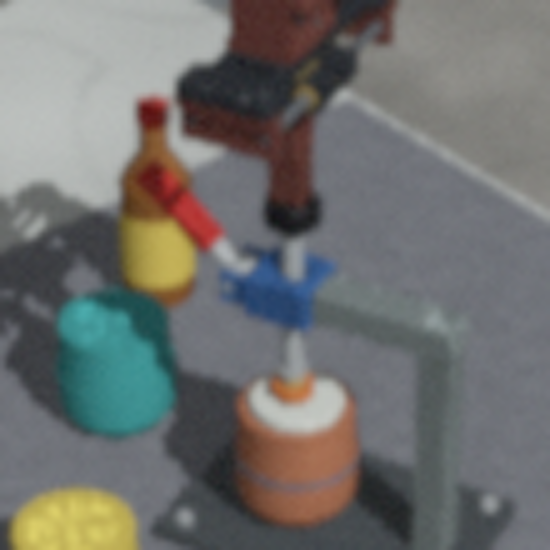

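The foot's lower edge is now at about (292,401), and the lid centre is at about (297,405), so a few mm are left.

```bash
python3 -m crank '[{"tx":0,"ty":0.3,"tz":0,"wx":0,"wy":0,"wz":0},{"tx":0,"ty":0.3,"tz":0,"wx":0,"wy":0,"wz":0}]' | grep -E "pos|force"
```

```text
tool_pos: [0.537, 0.0824, 0.3415]
contact_force: [0.9, -0.7, 2.9]
```

```bash
python3 -m crank '[{"tx":0,"ty":0.3,"tz":0,"wx":0,"wy":0,"wz":0},{"tx":0,"ty":0.3,"tz":0,"wx":0,"wy":0,"wz":0}]' | grep -E "pos|force"
```

```text
tool_pos: [0.537, 0.0824, 0.3409]
contact_force: [1.0, -0.8, 3.1]
```

```bash
python3 -m crank '[{"tx":0,"ty":0.3,"tz":0,"wx":0,"wy":0,"wz":0},{"tx":0,"ty":0.3,"tz":0,"wx":0,"wy":0,"wz":0}]' | grep -E "pos|force"
```

```text
tool_pos: [0.537, 0.0824, 0.3403]
contact_force: [1.1, -1.3, 3.4]
```

```bash
python3 -m crank '[{"tx":0,"ty":0.3,"tz":0,"wx":0,"wy":0,"wz":0},{"tx":0,"ty":0,"tz":0,"wx":0,"wy":0,"wz":0}]' | grep -E "pos|force"
```

```text
tool_pos: [0.537, 0.0823, 0.3399]
contact_force: [0.3, -1.8, 3.0]
```

```bash
python3 -m crank '[{"tx":0,"ty":0.3,"tz":0,"wx":0,"wy":0,"wz":0},{"tx":0,"ty":0.3,"tz":0,"wx":0,"wy":0,"wz":0}]' | grep -E "pos|force"
```

```text
tool_pos: [0.537, 0.0824, 0.3397]
contact_force: [-0.5, -2.0, 4.6]
```

```bash
python3 -m crank '[{"tx":0,"ty":0.3,"tz":0,"wx":0,"wy":0,"wz":0},{"tx":0,"ty":0.2,"tz":0,"wx":0,"wy":0,"wz":0}]' | grep -E "pos|force"
```

```text
tool_pos: [0.537, 0.0825, 0.3395]
contact_force: [0.5, -1.0, 6.1]
```

Contact: the force is rising and the motion is lagging the command. Small steps now, to about 8 N total.

```bash
python3 -m crank '[{"tx":0,"ty":0.3,"tz":0,"wx":0,"wy":0,"wz":0},{"tx":0,"ty":0,"tz":0,"wx":0,"wy":0,"wz":0}]' | grep -E "pos|force"
```

```text
tool_pos: [0.537, 0.0826, 0.3393]
contact_force: [1.1, -1.0, 5.9]
```

```bash
python3 -m crank '[{"tx":0,"ty":0,"tz":0,"wx":0,"wy":0,"wz":0},{"tx":0,"ty":0,"tz":0,"wx":0,"wy":0,"wz":0}]' | grep -E "pos|force"
```

```text
tool_pos: [0.537, 0.0826, 0.3393]
contact_force: [0.6, -1.4, 5.9]
```

```bash
python3 -m crank '[{"tx":0,"ty":0.2,"tz":0,"wx":0,"wy":0,"wz":0},{"tx":0,"ty":0.2,"tz":0,"wx":0,"wy":0,"wz":0},{"tx":0,"ty":0,"tz":0,"wx":0,"wy":0,"wz":0}]' | grep -E "pos|force"
```

```text
tool_pos: [0.537, 0.0827, 0.3392]
contact_force: [-1.1, 3.7, 7.1]
```

```bash
python3 -m crank '[{"tx":0,"ty":0,"tz":0,"wx":0,"wy":0,"wz":0}]' | grep -E "pos|force";python3 -m crank '[{"tx":0,"ty":0,"tz":0,"wx":0,"wy":0,"wz":0}]' | grep -E "pos|force"
```

```text
tool_pos: [0.537, 0.0826, 0.3392]
contact_force: [-0.3, -1.7, 6.8]
tool_pos: [0.537, 0.0827, 0.3392]
contact_force: [-1.3, 3.7, 7.1]
```

```bash
python3 -m crank '[{"tx":0,"ty":0.3,"tz":0,"wx":0,"wy":0,"wz":0},{"tx":0,"ty":0,"tz":0,"wx":0,"wy":0,"wz":0}]' | grep -E "pos|force";python3 -m crank '[{"tx":0,"ty":0,"tz":0,"wx":0,"wy":0,"wz":0}]' | grep -E "pos|force"
```

```text
tool_pos: [0.537, 0.0827, 0.3391]
contact_force: [-0.8, 4.6, 7.9]
tool_pos: [0.537, 0.0827, 0.3391]
contact_force: [-0.2, -0.2, 6.5]
```

About 4 N is on the lid. I'm lifting off and re-measuring the lever angle, since the first readings suggest it starts at about 44° rather than 55°.

```bash
python3 -m crank '[{"tx":0,"ty":-5,"tz":0,"wx":0,"wy":0,"wz":0},{"tx":0,"ty":-15,"tz":0,"wx":0,"wy":0,"wz":0},{"tx":0,"ty":-15,"tz":0,"wx":0,"wy":0,"wz":0},{"tx":0,"ty":-15,"tz":0,"wx":0,"wy":0,"wz":0},{"tx":0,"ty":0,"tz":21,"wx":0,"wy":0,"wz":0},{"tx":0,"ty":0,"tz":21,"wx":0,"wy":0,"wz":0},{"tx":0,"ty":0,"tz":21,"wx":0,"wy":0,"wz":0},{"tx":0,"ty":0,"tz":21,"wx":0,"wy":0,"wz":0},{"tx":0,"ty":0,"tz":0,"wx":0,"wy":0,"wz":0},{"tx":0,"ty":0,"tz":0,"wx":0,"wy":0,"wz":0}]'
python3 - <<'E'
from h import *
p,d=cap('side','s4')
cv2.imwrite('pics/zs4.png',cv2.resize(p[120:230,250:360,::-1],None,fx=5,fy=5,interpolation=cv2.INTER_CUBIC))
s=arm.observe();r=s['tool_pos'][:2]-rod;print('local',r@xs,r@ys,'tip z',s['tool_pos'][2]-.08)
for n,f,(a,b,c,e) in(('side','s0',(274,153,300,178)),('top','t0',(232,200,270,220))):
    z=np.load('pics/'+f+'.npz');p,d=z['p'],z['d']
    H=cv2.cvtColor(p,cv2.COLOR_RGB2HSV)[b:e,a:c].astype(int)
    vv,uu=np.nonzero(((H[...,0]<8)|(H[...,0]>172))&(H[...,1]>150));vv+=b;uu+=a
    P=w(n,uu,vv,d[vv,uu]);L=np.c_[(P[:,:2]-rod)@xs,(P[:,:2]-rod)@ys,P[:,2]];L=L[(L[:,1]<.13)&(L[:,1]>.03)]
    a=np.degrees(np.arctan2(L[:,2]-.19,L[:,1]-.038));rr=np.hypot(L[:,2]-.19,L[:,1]-.038)
    print(n,len(L),'x',np.median(L[:,0]),'elev',np.percentile(a,[10,50,90]),'r',np.percentile(rr,[3,50,97]))
E
```

```text
time: 9.38
tool_pos: [0.5046, 0.1604, 0.3873]
ee_rot: [-0.693, 0.693, 0.139, -0.14]
contact_force: [-0.4, -0.3, -0.1]
grip_width: 0.0004
local -0.00022975865210074498 0.0842959010364937 tip z 0.30732108868480257
side 104 x -0.003819673558329661 elev [39.90202977 44.91125413 49.10902251] r [0.03509298 0.06711871 0.09251512]
top 209 x 0.001928416891776915 elev [42.6541282  46.40095725 51.67701234] r [0.03212003 0.06558997 0.09408659]
```

View pics/zs4.png

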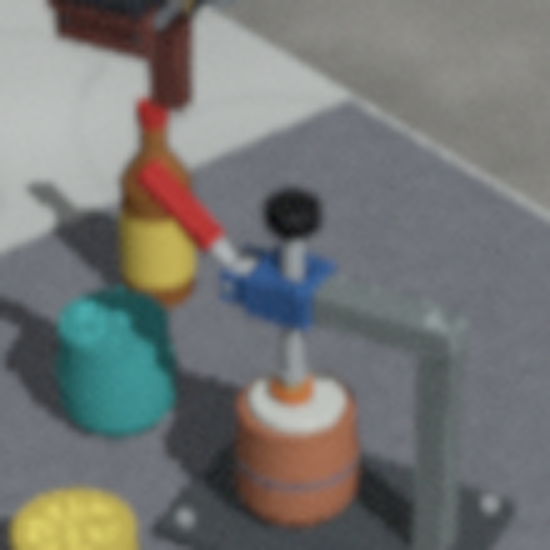

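The foot rests on the lid at (292,398). The lever is untouched, at about 43° elevation, with its length matching the given 94 mm. Next I'll press it down along its arc.

```bash
python3 -m crank '[{"tx":0,"ty":15,"tz":0,"wx":0,"wy":0,"wz":0},{"tx":0,"ty":15,"tz":0,"wx":0,"wy":0,"wz":0},{"tx":0,"ty":10,"tz":0,"wx":0,"wy":0,"wz":0},{"tx":0,"ty":5,"tz":0,"wx":0,"wy":0,"wz":0},{"tx":0,"ty":5,"tz":0,"wx":0,"wy":0,"wz":0},{"tx":0,"ty":3,"tz":2,"wx":0,"wy":0,"wz":0},{"tx":0,"ty":3,"tz":2,"wx":0,"wy":0,"wz":0}]'
```

```text
time: 10.02
tool_pos: [0.5033, 0.1634, 0.3321]
ee_rot: [-0.693, 0.693, 0.139, -0.138]
contact_force: [0.1, 1.2, 0.3]
grip_width: 0.0006
```

```bash
python3 -m crank '[{"tx":0,"ty":3,"tz":2.5,"wx":0,"wy":0,"wz":0},{"tx":0,"ty":3,"tz":2.5,"wx":0,"wy":0,"wz":0},{"tx":0,"ty":3,"tz":2.5,"wx":0,"wy":0,"wz":0},{"tx":0,"ty":3,"tz":2.5,"wx":0,"wy":0,"wz":0}]'
python3 -c "
from h import *
s=arm.observe();r=s['tool_pos'][:2]-rod;print('local',r@xs,r@ys,'tip z',s['tool_pos'][2]-.08)"
```

```text
time: 10.35
tool_pos: [0.4994, 0.173, 0.3202]
ee_rot: [-0.693, 0.693, 0.139, -0.138]
contact_force: [1.5, -2.0, 2.4]
grip_width: 0.0004
local -0.00017691979504370903 0.09868068681900322 tip z 0.2401516158644028
```

```bash
python3 -m crank '[{"tx":0,"ty":3,"tz":1.5,"wx":0,"wy":0,"wz":0},{"tx":0,"ty":3,"tz":1.5,"wx":0,"wy":0,"wz":0},{"tx":0,"ty":3,"tz":1.5,"wx":0,"wy":0,"wz":0},{"tx":0,"ty":3,"tz":1.5,"wx":0,"wy":0,"wz":0},{"tx":0,"ty":3,"tz":1,"wx":0,"wy":0,"wz":0},{"tx":0,"ty":3,"tz":1,"wx":0,"wy":0,"wz":0}]'
python3 -m crank '[{"tx":0,"ty":3,"tz":1,"wx":0,"wy":0,"wz":0},{"tx":0,"ty":3,"tz":1,"wx":0,"wy":0,"wz":0},{"tx":0,"ty":3,"tz":1,"wx":0,"wy":0,"wz":0},{"tx":0,"ty":3,"tz":1,"wx":0,"wy":0,"wz":0}]'
python3 -c "
from h import *
s=arm.observe();r=s['tool_pos'][:2]-rod;print('local',r@xs,r@ys,'tip z',s['tool_pos'][2]-.08)
p,d=cap('side','s5')
cv2.imwrite('pics/zs5.png',cv2.resize(p[120:230,250:360,::-1],None,fx=5,fy=5,interpolation=cv2.INTER_CUBIC))"
```

```text
time: 10.85
tool_pos: [0.4961, 0.1805, 0.3017]
ee_rot: [0.693, -0.693, -0.139, 0.139]
contact_force: [-0.7, 1.1, 2.1]
grip_width: 0.0005
time: 11.18
tool_pos: [0.4947, 0.1839, 0.2896]
ee_rot: [-0.693, 0.693, 0.139, -0.139]
contact_force: [0.5, -0.1, 1.8]
grip_width: 0.0005
local -0.0002588722968713403 0.11054193465032272 tip z 0.2096092454347004
```

View pics/zs5.png

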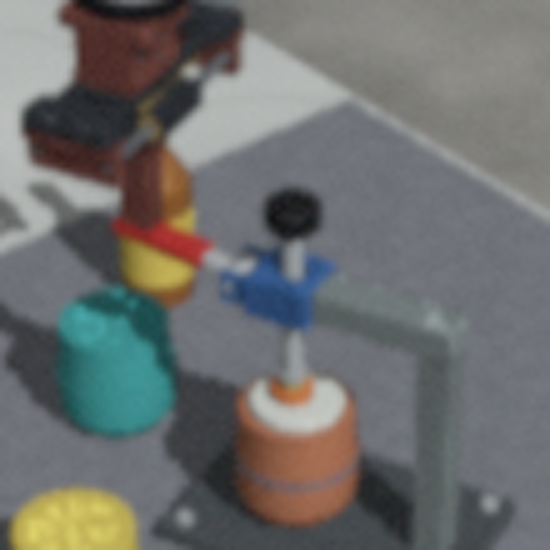

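The lever is following the tip, with the contact at about (145,225) in the crop. The foot is still on the lid. Continuing down to the stop, feeling for it.

```bash
python3 -m crank '[{"tx":0,"ty":2.5,"tz":0.5,"wx":0,"wy":0,"wz":0},{"tx":0,"ty":2.5,"tz":0.5,"wx":0,"wy":0,"wz":0},{"tx":0,"ty":2.5,"tz":0,"wx":0,"wy":0,"wz":0},{"tx":0,"ty":2.5,"tz":0,"wx":0,"wy":0,"wz":0}]'|grep -E "pos|force"
python3 -m crank '[{"tx":0,"ty":1.5,"tz":0,"wx":0,"wy":0,"wz":0},{"tx":0,"ty":1.5,"tz":0,"wx":0,"wy":0,"wz":0},{"tx":0,"ty":1,"tz":0,"wx":0,"wy":0,"wz":0}]'|grep -E "pos|force"
```

```text
tool_pos: [0.4942, 0.1851, 0.2798]
contact_force: [-0.4, 1.9, 3.2]
tool_pos: [0.4942, 0.185, 0.2759]
contact_force: [-0.9, 3.1, 4.2]
```

```bash
python3 -m crank '[{"tx":0,"ty":1,"tz":0,"wx":0,"wy":0,"wz":0},{"tx":0,"ty":1,"tz":0,"wx":0,"wy":0,"wz":0}]'|grep -E "pos|force"
```

```text
tool_pos: [0.4943, 0.185, 0.2741]
contact_force: [-1.9, 3.3, 4.3]
```

```bash
python3 -m crank '[{"tx":0,"ty":1,"tz":0,"wx":0,"wy":0,"wz":0},{"tx":0,"ty":1,"tz":0,"wx":0,"wy":0,"wz":0}]'|grep -E "pos|force"
```

```text
tool_pos: [0.4943, 0.1849, 0.272]
contact_force: [-1.8, 3.0, 4.1]
```

```bash
python3 -m crank '[{"tx":0,"ty":1,"tz":0,"wx":0,"wy":0,"wz":0},{"tx":0,"ty":1,"tz":0,"wx":0,"wy":0,"wz":0}]'|grep -E "pos|force"
```

```text
tool_pos: [0.4944, 0.1848, 0.2701]
contact_force: [-2.8, 2.5, 10.5]
```

```bash
python3 -m crank '[{"tx":0,"ty":1,"tz":0,"wx":0,"wy":0,"wz":0}]'|grep -E "pos|force"
```

```text
tool_pos: [0.4943, 0.1849, 0.2701]
contact_force: [-3.8, 2.1, 11.5]
```

```bash
python3 -m crank '[{"tx":0,"ty":1,"tz":0,"wx":0,"wy":0,"wz":0}]'|grep -E "pos|force"
```

```text
tool_pos: [0.4943, 0.1849, 0.27]
contact_force: [-6.7, 2.5, 14.5]
```

That's the end stop: motion ceased at TCP z 0.270, as predicted, and the force climbed to 14 N. Backing off straight up, then checking.

```bash
python3 -m crank '[{"tx":0,"ty":-3,"tz":0,"wx":0,"wy":0,"wz":0},{"tx":0,"ty":-5,"tz":0,"wx":0,"wy":0,"wz":0},{"tx":0,"ty":-20,"tz":0,"wx":0,"wy":0,"wz":0},{"tx":0,"ty":-30,"tz":0,"wx":0,"wy":0,"wz":0},{"tx":0,"ty":-30,"tz":0,"wx":0,"wy":0,"wz":0},{"tx":0,"ty":-30,"tz":0,"wx":0,"wy":0,"wz":0},{"tx":0,"ty":0,"tz":30,"wx":0,"wy":0,"wz":0},{"tx":0,"ty":0,"tz":30,"wx":0,"wy":0,"wz":0},{"tx":0,"ty":0,"tz":30,"wx":0,"wy":0,"wz":0},{"tx":0,"ty":0,"tz":0,"wx":0,"wy":0,"wz":0}]'
python3 - <<'E'
from h import *
p,d=cap('side','s6')
cv2.imwrite('pics/zs6.png',cv2.resize(p[120:230,250:360,::-1],None,fx=5,fy=5,interpolation=cv2.INTER_CUBIC))
cap('top','t6')
for n,f,(a,b,c,e) in(('side','s6',(260,160,300,185)),('top','t6',(225,195,275,225))):
    z=np.load('pics/'+f+'.npz');p,d=z['p'],z['d']
    H=cv2.cvtColor(p,cv2.COLOR_RGB2HSV)[b:e,a:c].astype(int)
    vv,uu=np.nonzero(((H[...,0]<8)|(H[...,0]>172))&(H[...,1]>150));vv+=b;uu+=a
    P=w(n,uu,vv,d[vv,uu]);L=np.c_[(P[:,:2]-rod)@xs,(P[:,:2]-rod)@ys,P[:,2]];L=L[(L[:,1]<.15)&(L[:,1]>.03)&(L[:,2]>.15)]
    if len(L)>3: print(n,len(L),'slope deg',np.degrees(np.arctan(np.polyfit(L[:,1],L[:,2],1)[0])),np.median(L,0))
E
```

```text
time: 13.32
tool_pos: [0.4584, 0.271, 0.3851]
ee_rot: [0.693, -0.693, -0.139, 0.141]
contact_force: [-0.5, 0.6, 0.1]
grip_width: 0.0002
side 69 slope deg -5.2774651623226205 [-0.00494651  0.10102412  0.18990084]
top 218 slope deg -4.870752130629369 [0.00267015 0.09736143 0.19077399]
```

View pics/zs6.png

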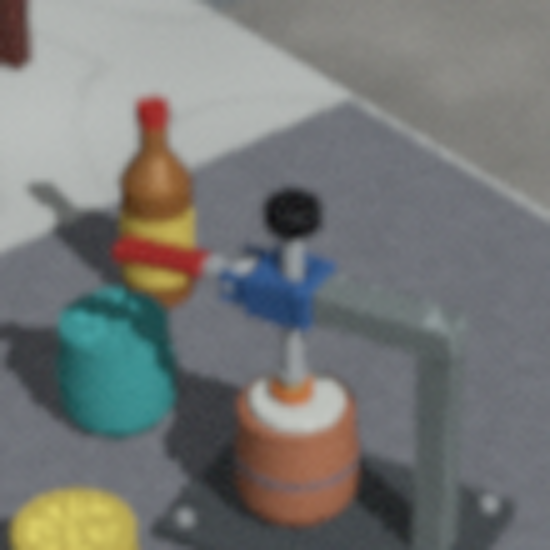

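View pics/t6.png

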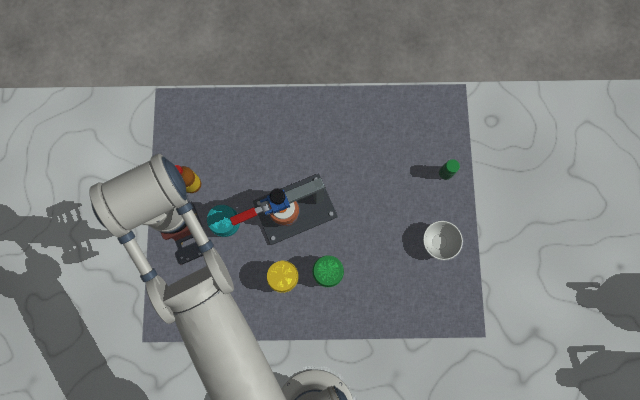

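The lever measures about 5° below level, which is the end stop. The foot is on the lid at (292,398), the crock and the other objects stand where they were, and the arm is clear. Handing in.

```bash
python3 -c "
from plant import arm
print(arm.close_job())"
```

```text
the job is handed in; nothing more can be done
None
```

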